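# Meter two portions of macadamias from the hopper and set them on the scale

## Robot

A 6-joint arm with a two-finger parallel gripper is mounted at the origin on a cart in front of the work surface, level with it; the furniture and walls round the work are solid. World frame = base frame: x ahead of the robot, y to its left, z up, the work surface at z = 0. Lengths are in m, angles in degrees, forces in N, time in s.
With the tool pointing down it reaches from about 0.3 to 0.75 m from the base axis. Payload 8.5 kg.
Tool frame: the origin (TCP) lies between the finger pads; the fingertips stand 17 mm ahead of it and the grasp point (between the pads) lies 2 mm behind it (env.tip_reach is the distance from the TCP to the fingertips, in m); z points along the fingers, y is the line along which they close (so a half turn about z gives the same grasp; the last joint's range is limited). The gripper opens to 85 mm and grips with 20 to 120 N. Pads are 22 mm wide; open, the fingers measure 114 mm over their backs; the gripper's body (76 mm by 85 mm) begins 54 mm behind the grasp point. The pads swing forward as they close: fully open they stand 13 mm farther back than shut.
Start: joints at [61.92, 21.807, 74.336, -0, 83.858, -12.336], TCP at [0.149, 0.529, 0.248] pointing down, gripper open.
Joint ranges: [-178.18, 178.18], [-50.72, 133.34], [12.68, 142.11], [-81.47, 261.47], [9.98, 163.14], [-165.26, 165.26]. Speed limits (degrees/s): [136.94, 136.94, 180, 180, 180, 180].

## Interface

Orientations are given as a 3x3 rotation matrix whose columns are the frame's x, y, z axes.
In Python, from rig import env, viewer gives the robot as it stands.
- The arm moves only by the tool move_arm, never from a script. Its argument "motion" is a list of rows, each a list of 2 entries, a list of its own where there are three numbers: the shift along the tool's x, y, z normalised to -1 to 1, where 1 is 50 mm, then the turn, a rotation vector about the tool's x, y, z normalised to -1 to 1, where 1 is 8 degrees. A call has 1 to 20 rows; each row shifts and turns the commanded pose from where the row before left it, along the tool's axes as they then stand; what a row does not reach is not made up. A row lasts 1/10 s, in which the tool goes at most 50 mm and 8.59 degrees, less where a joint would pass 70% of its speed; a pose out of reach is approached as far as the arm can. A call with a number of a shift or a turn outside -1 to 1 is refused whole. A call with a gripper value outside its range is refused whole. "claw" is the closure, from 0 (fully open) to 1 (shut), set as the call begins (left out, the last holds). The fingers move at their own pace and stop on an object; "force" is the grip in N (left out, the last holds). Time passes only in rows, so rows that do not move let the fingers close. It gives the time, the measured TCP pose, the force, the opening and the grip force at its end, in the units of the state.
- env.observe(): the state, without advancing time (a new reading comes with each control period).
- viewer.get_image(name): name is "side" or "top"; returns a dict with "frame" (480x640x3 uint8, red, green, blue), "depth" (480x640 float32, m along the optical axis (not along the pixel's ray), 0 where there is no reading), "fx", "fy", "cx", "cy" (pixels), "eye" and "attitude" of the camera in the world. Camera axes: x right, y up, looking along -z (the intrinsics and any distortion apply to the point x, -y, -z); pixel columns grow to the right and rows downward; lengths in m; the calibration is good to about 2 mm. A picture is of the moment at which its call begins.
- env.close_job(): hands the job in; it is judged then, once.
The state is a dict: "time_s": time; "q": joint angles; "qvel": joint speeds; "joint_efforts": joint torques, N m; "position": TCP position; "tool_rot": TCP orientation; "ft_force": force on the tool from outside, world axes, zero at the start; "wrist_torque": the same for the moment, N m; "grip_width": finger opening in m; "gripper_force": force on a finger pad.
Only numpy, scipy, OpenCV 4.12 (cv2) and the standard library are available. Lean on these libraries where they do the work, as an engineer would, in place of code of your own. Each camera call takes 0.05 s, during which the arm holds its last target. There are 200 camera calls.

## Task

Stand the empty bowl on the hopper's base, squarely below the two compartments that open first (those at the far end from the gate's pull), and let go of it. Draw the bottom gate out only far enough that exactly the first two of the four compartments empty into the bowl, then push the gate fully shut again. Then take the bowl out without spilling a nut, leave it standing on the middle of the kitchen scale, and don't knock the other things about.

Things in the scene. Friction and masses are not known exactly. Their poses are not given: they have to be found in the camera images.
- hopper: countertop portion hopper, fast in place. Origin on the worktop under the middle of its outlet; own x to its back, -x to its open front, +y to the end away from the gate's pull, z up. Base plate 6 mm thick with mat, x -88..+97, y +-120 mm. Two steel posts, 14 mm thick, at (78, +-102) mm, 210 mm tall, carry a bin, y +-75 mm, z 126..225 mm, with a vertical back at x +20 mm
- front_rim (a point): middle of the bin's front rim (hopper x -72 mm, 222 mm up). The clear front slopes out to it from x -20 mm, 146 mm up, so the bin overhangs the bowl's place: a tool holding the bowl's near rim must lean back to the hopper's front by 25 to 45 degrees. From mat (6 mm up) to gate guides (114 mm up) there are 108 mm free
- outlet (a point): middle of the outlet, at the height of the gate's top (125 mm up), axes as the hopper's. Four compartments in a row along y, 36 mm apart, centres at hopper y +54, +18, -18, -54 mm (numbers 1 to 4), each 34 mm (x) by 33 mm (y) at the outlet and holding two nuts, one above the other
- gate (a joint): bottom slide gate, m: 0 fully shut, grows as it is drawn to the hopper's -y (stop 0.15). White plate, 42 mm wide; marks emerge from the bin's end as 1, 2 (red), 3 compartments open. Compartment 1 opens first, 36 mm each: the second's nuts have dropped by 72 mm (red mark shows), the third's may drop beyond 83; short of 72 one may lodge. Stays where left, rubs with 2-3 N; starts 0 to 6 mm open
- gate_pull (a point): grip point of the gate's upright black pull, moves with the gate: a block 16 mm thick (hopper x), 36 mm long (hopper y), 48 mm high, standing on the gate plate (top 125 mm above the worktop); this point lies on its axis 26 mm above the plate, 22 mm below the block's top. Axes as the hopper's. Gate shut, it is 77 mm out from the bin's end
- drop_point (a point): point fixed on the hopper's base mat (6 mm above the worktop) straight below the border of compartments 1 and 2, where the bowl's middle belongs; axes as the hopper's
- bowl_mid (a point): middle of the loose white bowl, on its axis, 33 mm above its underside. Round, rim 150 mm outside diameter, 67 mm high, wall about 5 mm thick at the rim, sloping in by some 25 degrees from vertical to a foot of 87 mm; inner floor 8 mm up; 0.19 to 0.31 kg. Can be pinched by the rim
- scale_top (a point): middle of the weighing surface of the flat black and grey kitchen scale, 104 (its x) by 88 (its y) mm, surface 16 mm above the worktop; it stands fast; z up
- nut1a: macadamia nut in its brown shell, a 25 mm ball of 12 g, at the start in compartment 1 of the hopper (compartment 1 is at the hopper's +y end, the end away from the gate's pull); origin at its centre
- nut1b: macadamia nut in its brown shell, a 25 mm ball of 12 g, at the start in compartment 1 of the hopper (compartment 1 is at the hopper's +y end, the end away from the gate's pull); origin at its centre
- nut2a: macadamia nut in its brown shell, a 25 mm ball of 12 g, at the start in compartment 2 of the hopper (compartment 1 is at the hopper's +y end, the end away from the gate's pull); origin at its centre
- nut2b: macadamia nut in its brown shell, a 25 mm ball of 12 g, at the start in compartment 2 of the hopper (compartment 1 is at the hopper's +y end, the end away from the gate's pull); origin at its centre
- nut3a: macadamia nut in its brown shell, a 25 mm ball of 12 g, at the start in compartment 3 of the hopper (compartment 1 is at the hopper's +y end, the end away from the gate's pull); origin at its centre
- nut3b: macadamia nut in its brown shell, a 25 mm ball of 12 g, at the start in compartment 3 of the hopper (compartment 1 is at the hopper's +y end, the end away from the gate's pull); origin at its centre
- nut4a: macadamia nut in its brown shell, a 25 mm ball of 12 g, at the start in compartment 4 of the hopper (compartment 1 is at the hopper's +y end, the end away from the gate's pull); origin at its centre
- nut4b: macadamia nut in its brown shell, a 25 mm ball of 12 g, at the start in compartment 4 of the hopper (compartment 1 is at the hopper's +y end, the end away from the gate's pull); origin at its centre
- blue_mug: dark blue mug, 97 mm high, bystander; origin under it
- rose_mug: rose and cream mug, 90 mm high, bystander; origin under it
- sugar_jar: white jar with black lid, 66 mm wide, 110 mm high, bystander; origin under it
- fork: small steel fork, 193 mm long, lying flat near the worktop's front edge, bystander; origin under its middle

How it is judged (in metres and radians):
On the way, in this order (a step that is already met when the one before it is completed fails the run):
1. the bowl stands upright on the hopper's base below compartments 1 and 2, let go, all nuts still in the hopper (horizontal distance between bowl_mid and drop_point below 0.032 m and z of bowl in the frame of hopper below 0.012 m and linear speed of bowl below 0.02 m/s and angle between bowl's own z axis and vertical below 0.12 rad and contact force between the fingers and bowl below 0.1 N and z of each of nut1a, nut1b, nut2a, nut2b, nut3a, nut3b, nut4a, nut4b in the frame of hopper above 0.128 m), for 0.2 s.
2. with the gate partly drawn, the four nuts of compartments 1 and 2 lie in the bowl on the base, the others are still in the hopper (horizontal distance between each of nut1a, nut1b, nut2a, nut2b and bowl_mid below 0.07 m and z of nut1a in the frame of bowl_mid between -0.03 and 0.033 m and z of nut1b in the frame of bowl_mid between -0.03 and 0.033 m and z of nut2a in the frame of bowl_mid between -0.03 and 0.033 m and z of nut2b in the frame of bowl_mid between -0.03 and 0.033 m and z of each of nut3a, nut3b, nut4a, nut4b in the frame of hopper above 0.128 m and distance between each of nut3a, nut3b, nut4a, nut4b and hopper below 0.24 m and value of joint gate above 0.04 m and horizontal distance between bowl_mid and drop_point below 0.04 m), for 0.2 s.
3. the gate is fully shut again while the bowl still stands on the base (horizontal distance between each of nut1a, nut1b, nut2a, nut2b and bowl_mid below 0.07 m and z of nut1a in the frame of bowl_mid between -0.03 and 0.033 m and z of nut1b in the frame of bowl_mid between -0.03 and 0.033 m and z of nut2a in the frame of bowl_mid between -0.03 and 0.033 m and z of nut2b in the frame of bowl_mid between -0.03 and 0.033 m and z of each of nut3a, nut3b, nut4a, nut4b in the frame of hopper above 0.128 m and distance between each of nut3a, nut3b, nut4a, nut4b and hopper below 0.24 m and value of joint gate below 0.006 m and horizontal distance between bowl_mid and drop_point below 0.05 m), for 0.1 s.
At the end, for the whole second after the job is handed in: The bowl stands upright (within 7 degrees), still and let go on the scale, its middle within 25 mm of the scale's middle; the four nuts of compartments 1 and 2 are in it, the four of compartments 3 and 4 are still in the hopper, and the gate is shut to within 6 mm (horizontal distance between bowl_mid and scale_top below 0.025 m and z of bowl in the frame of scale_top between -0.004 and 0.006 m and linear speed of bowl below 0.02 m/s and angle between bowl's own z axis and vertical below 0.12 rad and contact force between the fingers and bowl below 0.1 N and horizontal distance between each of nut1a, nut1b, nut2a, nut2b and bowl_mid below 0.07 m and z of nut1a in the frame of bowl_mid between -0.03 and 0.033 m and z of nut1b in the frame of bowl_mid between -0.03 and 0.033 m and z of nut2a in the frame of bowl_mid between -0.03 and 0.033 m and z of nut2b in the frame of bowl_mid between -0.03 and 0.033 m and z of each of nut3a, nut3b, nut4a, nut4b in the frame of hopper above 0.128 m and distance between each of nut3a, nut3b, nut4a, nut4b and hopper below 0.24 m and value of joint gate below 0.006 m); the robot touches nothing.
It fails at once if a nut falls on the worktop (height (world z) of any of nut1a, nut1b, nut2a, nut2b, nut3a, nut3b, nut4a, nut4b below 0.016 m).
It fails at once if a bystander (mugs, jars, fork) is pushed more than 30 mm (distance of any of blue_mug, rose_mug, sugar_jar, fork from where it was at the start of the episode above 0.03 m).
It fails at once if a mug or jar is knocked over (angle between any of blue_mug, rose_mug, sugar_jar's own z axis and vertical above 0.5 rad).
It also fails if it takes over 72 s, if anything falls off the work surface, if the arm or the gripper's body presses on something with over 40 N, if the wrist force passes 120 N, or if a joint passes its speed limit or range.

## Working session

There is one attempt and no reset: what is moved stays moved. The work goes in short steps, Python scripts to look and compute and a tool call to move; the robot and the scene stay as the last step left them, time stands still between calls to the robot, and variables do not carry over. Pictures are saved under pics/ and viewed, at most 11 in all, crops included, and the job is handed in when it is done.

Besides the shell and the picture viewer there is one more tool, called after ">>>" by a JSON object that holds its "method" and its "body". move_arm: Moves the arm, as the interface text tells. Scaled input: -1 to 1 covers 50 mm each way for a shift and 8 degrees each way for a turn. Its arguments: {"type":"object","properties":{"motion":{"type":"array","items":{"type":"array"}},"claw":{"type":"number"},"force":{"type":"number"}},"required":["motion"]}

```bash
ls; mkdir -p pics
python3 - <<'E'
from rig import env, viewer
import cv2, numpy as np
s=env.observe(); print(s)
for n in ("side","top"):
    g=viewer.get_image(n); cv2.imwrite(f"pics/{n}0.png",g["frame"][:,:,::-1]); np.savez(f"{n}0.npz",**g)
    print(n,g["fx"],g["fy"],g["cx"],g["cy"],g["eye"],g["attitude"],[k for k in g])
E
```

```text
pics
{'time_s': 0.0, 'q': array([ 6.19179854e+01,  2.18413286e+01,  7.43857204e+01,  8.49840373e-04,
        8.38580410e+01, -1.23353279e+01]), 'qvel': array([-0.02165239,  0.0472551 ,  0.04497742,  0.1209396 , -0.03431099,
        0.04015048]), 'joint_efforts': array([ 1.24569553e-03, -4.48451936e+01, -2.31285149e+01, -7.94352377e-05,
        4.76293091e-03, -4.85481530e-05]), 'position': array([0.14912468, 0.52911404, 0.2477029 ]), 'tool_rot': array([[-9.62470380e-01,  2.71385815e-01, -7.12099305e-04],
       [ 2.71386546e-01,  9.62469555e-01, -1.30332325e-03],
       [ 3.31670458e-04, -1.44766420e-03, -9.99998897e-01]]), 'ft_force': array([ 0.50101583,  0.43835844, -0.59576143]), 'wrist_torque': array([-0.03751285, -0.00488895,  0.02338578]), 'gripper_force': 0.0, 'grip_width': 0.08580328270402786}
side 454.4643880701343 454.4643880701343 318.39916839367623 242.09643398319338 [0.14266647 0.84995067 0.69821347] [[-0.87843817  0.24910487 -0.40779057]
 [-0.4777305  -0.43824734  0.76138876]
 [ 0.01095251  0.86364693  0.50397819]] ['frame', 'depth', 'fx', 'fy', 'cx', 'cy', 'eye', 'attitude']
top 478.04011728183315 478.04011728183315 327.78227876548 235.41627934799533 [0.48934949 0.03517476 1.19109741] [[ 0.01383238  0.99567886 -0.0918274 ]
 [-0.99989971  0.01349486 -0.00429555]
 [-0.00303779  0.09187761  0.99576567]] ['frame', 'depth', 'fx', 'fy', 'cx', 'cy', 'eye', 'attitude']
```

View pics/side0.png

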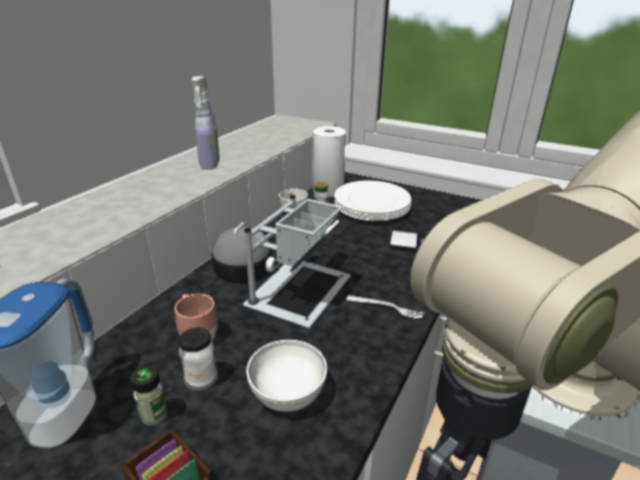

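View pics/top0.png

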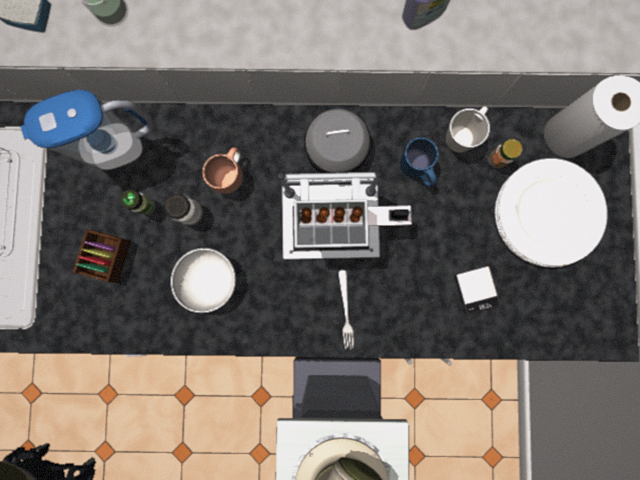

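The side view shows the bowl at (287,375), hopper at (300,260) and scale at (404,240). In the top view the bowl is at (204,280), the hopper at (331,215) with its pull at (398,215), and the scale at (478,289). The fork is at (346,310) in front of the hopper, and the blue mug is at (421,160) near the pull.

```bash
cat > h.py <<'E'
import numpy as np, cv2
def cloud(g):
    d=g["depth"]; v,u=np.mgrid[0:480,0:640]
    x=(u-g["cx"])/g["fx"]*d; y=-(v-g["cy"])/g["fy"]*d
    return np.stack([x,y,-d],-1)@np.asarray(g["attitude"]).T+np.asarray(g["eye"])
def raypt(g,u,v,z):
    r=np.asarray(g["attitude"])@np.array([(u-g["cx"])/g["fx"],-(v-g["cy"])/g["fy"],-1.])
    e=np.asarray(g["eye"]); return e+r*(z-e[2])/r[2]
def circ(p):
    A=np.c_[2*p,np.ones(len(p))]; c=np.linalg.lstsq(A,(p**2).sum(1),rcond=None)[0]
    return c[:2],np.sqrt(c[2]+c[:2]@c[:2])
E
python3 - <<'E'
import numpy as np, cv2
from h import *
g=dict(np.load("top0.npz")); P=cloud(g); F=g["frame"].astype(int)
def sub(u0,u1,v0,v1): return P[v0:v1,u0:u1].reshape(-1,3),F[v0:v1,u0:u1].reshape(-1,3)
p,c=sub(160,250,240,320); m=(p[:,2]>.058)&(p[:,2]<.08); q=p[m]; h=cv2.minEnclosingCircle(q[:,:2].astype(np.float32)); print("bowl rim",h,circ(q[:,:2]),np.median(q[:,2]))
p,c=sub(440,520,255,325); m=(p[:,2]>.009)&(p[:,2]<.03); q=p[m]; print("scale top",cv2.minAreaRect((q[:,:2]*1000).astype(np.float32)),np.median(q[:,2]),len(q),"zmed table",np.median(p[~m][:,2]))
w=m&(c.min(1)>170); print("white",cv2.minAreaRect((p[w][:,:2]*1000).astype(np.float32)))
p,c=sub(380,420,195,235); m=(p[:,2]>.16)&(p[:,2]<.185); q=p[m]; print("pull top",cv2.minAreaRect((q[:,:2]*1000).astype(np.float32)),np.median(q[:,2]),len(q))
m=(p[:,2]>.115)&(p[:,2]<.135); q=p[m]; print("gate plate",cv2.minAreaRect((q[:,:2]*1000).astype(np.float32)),np.median(q[:,2]),len(q))
p,c=sub(265,400,160,275); m=(p[:,2]>.215)&(p[:,2]<.235); q=p[m]; print("bin rim",cv2.minAreaRect((q[:,:2]*1000).astype(np.float32)),len(q))
m=(p[:,2]>.003)&(p[:,2]<.012)&(c.min(1)>120); q=p[m]; print("base",cv2.minAreaRect((q[:,:2]*1000).astype(np.float32)),len(q),np.median(q[:,2]))
m=(p[:,2]>.195)&(p[:,2]<.215); q=p[m];
for s in(1,-1):
    r=q[(q[:,1]-0.027)*s>.06]; print("post?",r.mean(0) if len(r) else None,len(r), r.min(0) if len(r) else'',r.max(0) if len(r) else'')
a=cv2.resize(g["frame"][150:350,260:540,::-1],None,fx=2.8,fy=2.8,interpolation=cv2.INTER_CUBIC); cv2.imwrite("pics/crop1.png",a)
E
```

```text
bowl rim ((0.4835374653339386, 0.333516389131546), 0.07613182812929153) (array([0.48421918, 0.33335408]), np.float64(0.07329302943468802)) 0.06306421611625257
scale top ((480.8228454589844, -362.52313232421875), (105.57878875732422, 165.85848999023438), 17.52962303161621) 0.014748171260024479 1516 zmed table -0.0020936628948743374
white ((481.7812805175781, -325.493896484375), (73.26620483398438, 82.01847076416016), 15.715214729309082)
pull top ((635.8173828125, -116.04924011230469), (15.451326370239258, 34.01858139038086), 1.2176202535629272) 0.16898718611956332 127
gate plate ((636.1491088867188, -110.98165893554688), (42.11827087402344, 68.2769546508789), 0.30772078037261963) 0.12310248404469337 418
bin rim ((604.8965454101562, 34.06570053100586), (97.47480010986328, 150.6979522705078), 1.9631023406982422) 730
base ((615.4260864257812, 35.02294921875), (226.12557983398438, 238.7029571533203), 1.772153615951538) 1485 0.004835975560000705
post? [0.65875819 0.11361822 0.20322714] 165 [0.56106319 0.08727024 0.19505561] [0.71197619 0.14781223 0.21498836]
post? [ 0.68424968 -0.05143417  0.20317733] 104 [ 0.56695934 -0.07206144  0.19503888] [ 0.71952241 -0.03305701  0.21339684]
```

View pics/crop1.png

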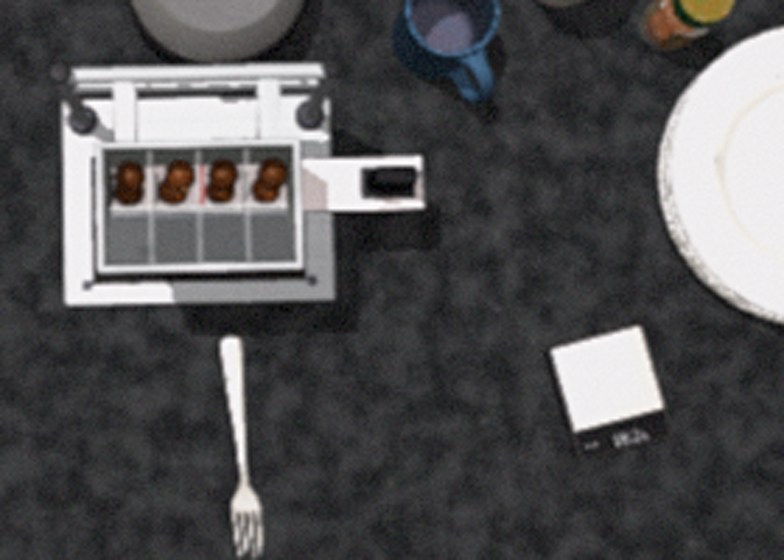

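The crop shows the bin at (200,205), nut columns in all four compartments, and the black pull at (390,183). The scale's corners are about (550,350), (641,326), (665,432) and (580,455), with the fork at (240,440).

```bash
cat >> h.py <<'E'
from scipy.spatial.transform import Rotation as Ro
def Rt(yaw,a):  # tool x ~ +y world, leaning back by a
    s,c=np.sin(np.radians(a)),np.cos(np.radians(a))
    return Ro.from_euler('z',yaw,degrees=True).as_matrix()@np.array([[0,c,s],[1,0,0],[0,s,-c]])
def plan(pos,R,tp,tR=None):
    """units: shift in R axes (1=50mm), turn in R axes (1=8deg)"""
    o=np.round(R.T@(np.asarray(tp)-pos)/.05,2)
    t=None if tR is None else np.round(np.degrees(Ro.from_matrix(R.T@tR).as_rotvec())/8,2)
    return o,t
E
python3 - <<'E'
from rig import env
from h import *
g=dict(np.load("top0.npz"))
for n,u,v in(("scale tl",550,350),("tr",641,326),("br",665,432),("bl",582,455),("hand",480,95)):
    print(n,raypt(g,260+u/2.8,150+v/2.8,.016 if n!="hand" else .06))
for n,u,v in(("base fl",64,305),("base fr",335,302)): print(n,raypt(g,260+u/2.8,150+v/2.8,.006))
s=env.observe(); p,R=s["position"],s["tool_rot"]
tp=[.376,.333,.2]; print(plan(p,R,tp,Rt(0,27)), "then",plan(np.array(tp),Rt(0,27),[.4172,.3334,.054]))
print(R.T@[0,0,1])
E
```

```text
scale tl [ 0.50468309 -0.27598755  0.016     ]
tr [ 0.5267285 -0.3558141  0.016    ]
br [ 0.43501382 -0.37507739  0.016     ]
bl [ 0.41421528 -0.30274967  0.016     ]
hand [ 0.72102786 -0.20679658  0.06      ]
base fl [0.53859652 0.15084053 0.006     ]
base fr [ 0.54453755 -0.08898804  0.006     ]
(array([-5.43, -2.54,  0.96]), array([-2.89, -2.18,  9.1 ])) then (array([ 0.01, -0.59,  2.98]), None)
[ 3.04738613e-04 -1.29735941e-03 -9.99999112e-01]
```

>>> {"method": "move_arm", "body": {"motion": [[[-0.2, -0.1, 0.03], [0, 0, 0]], [[-0.36, -0.17, 0.06], [0, 0, 0]], [[-0.36, -0.17, 0.06], [0, 0, 0]], [[-0.36, -0.17, 0.06], [0, 0, 0]], [[-0.36, -0.17, 0.06], [0, 0, 0]], [[-0.36, -0.17, 0.07], [0, 0, 0]], [[-0.36, -0.17, 0.07], [0, 0, 0]], [[-0.36, -0.17, 0.07], [0, 0, 0]], [[-0.36, -0.17, 0.07], [0, 0, 0]], [[-0.36, -0.17, 0.07], [0, 0, 0]], [[-0.36, -0.17, 0.07], [0, 0, 0]], [[-0.36, -0.17, 0.06], [0, 0, 0]], [[-0.36, -0.17, 0.06], [0, 0, 0]], [[-0.36, -0.17, 0.06], [0, 0, 0]], [[-0.36, -0.17, 0.06], [0, 0, 0]], [[-0.2, -0.08, 0.04], [0, 0, 0]]], "claw": 0.35, "force": 80}}

```text
time_s: 1.7
position: [0.3773, 0.3309, 0.1994]
tool_rot: [[-0.962, 0.273, -0.0], [0.273, 0.962, -0.0], [0.0, -0.001, -1.0]]
ft_force: [0.8, -0.1, -0.0]
grip_width: 0.0551
gripper_force: 0.0
```

>>> {"method": "move_arm", "body": {"motion": [[[0, 0, 0], [-0.21, -0.16, 0.65]], [[0, 0, 0], [-0.21, -0.16, 0.65]], [[0, 0, 0], [-0.21, -0.16, 0.65]], [[0, 0, 0], [-0.21, -0.16, 0.65]], [[0, 0, 0], [-0.21, -0.16, 0.65]], [[0, 0, 0], [-0.21, -0.16, 0.65]], [[0, 0, 0], [-0.21, -0.16, 0.65]], [[0, 0, 0], [-0.21, -0.16, 0.65]], [[0, 0, 0], [-0.21, -0.16, 0.65]], [[0, 0, 0], [-0.21, -0.16, 0.65]], [[0, 0, 0], [-0.21, -0.16, 0.65]], [[0, 0, 0], [-0.21, -0.16, 0.65]], [[0, 0, 0], [-0.21, -0.16, 0.65]], [[0, 0, 0], [-0.21, -0.16, 0.65]], [[0, 0, 0], [0, 0, 0]], [[0, 0, 0], [0, 0, 0]]]}}

```text
time_s: 3.3
position: [0.3761, 0.3324, 0.1998]
tool_rot: [[-0.001, 0.887, 0.462], [1.0, 0.002, -0.001], [-0.002, 0.462, -0.887]]
ft_force: [-0.1, -0.3, 0.5]
grip_width: 0.056
gripper_force: 0.0
```

Run:
```python
from rig import env
from h import *
s=env.observe(); p,R=s["position"],s["tool_rot"]; print(s["time_s"],p,s["q"],s["grip_width"],R)
print(plan(p,R,[.4172,.3334,.054],Rt(0,27)),plan(p,Rt(0,27),[.4172,.3334,.054]))
```

```text
3.3 [0.376144   0.33237523 0.19976147] [ 35.4176289   14.13224337 100.09678896 -22.31881557  45.03261933
  48.30228255] 0.056013943803000656 [[-0.00139491  0.88687278  0.4620116 ]
 [ 0.99999699  0.00216937 -0.0011451 ]
 [-0.00201784  0.46200862 -0.88687314]]
(array([ 0.03, -0.62,  2.96]), array([0.06, 0.01, 0.02])) (array([ 0.02, -0.59,  2.97]), None)
```

>>> {"method": "move_arm", "body": {"motion": [[[0.03, -0.15, 0.1], [0.06, 0, 0]], [[0, -0.16, 0.2], [0, 0, 0]], [[0, -0.16, 0.25], [0, 0, 0]], [[0, -0.15, 0.25], [0, 0, 0]], [[0, 0, 0.3], [0, 0, 0]], [[0, 0, 0.3], [0, 0, 0]], [[0, 0, 0.3], [0, 0, 0]], [[0, 0, 0.25], [0, 0, 0]], [[0, 0, 0.25], [0, 0, 0]], [[0, 0, 0.25], [0, 0, 0]], [[0, 0, 0.2], [0, 0, 0]], [[0, 0, 0.16], [0, 0, 0]], [[0, 0, 0.1], [0, 0, 0]], [[0, 0, 0.05], [0, 0, 0]], [[0, 0, 0], [0, 0, 0]]]}}

```text
time_s: 4.8
position: [0.4162, 0.3336, 0.0538]
tool_rot: [[0.002, 0.89, 0.455], [1.0, -0.001, -0.002], [-0.001, 0.455, -0.89]]
ft_force: [0.6, -0.0, 0.1]
grip_width: 0.0554
gripper_force: 0.0
```

>>> {"method": "move_arm", "body": {"motion": [[[0, 0, 0], [0, 0, 0]], [[0, 0, 0], [0, 0, 0]], [[0, 0, 0], [0, 0, 0]], [[0, 0, 0], [0, 0, 0]], [[0, 0, 0], [0, 0, 0]], [[0, 0, 0], [0, 0, 0]], [[0, 0, 0], [0, 0, 0]], [[0, 0, 0], [0, 0, 0]], [[0, 0, 0], [0, 0, 0]], [[0, 0, 0], [0, 0, 0]]], "claw": 1}}

```text
time_s: 5.8
position: [0.4161, 0.3336, 0.054]
tool_rot: [[0.001, 0.89, 0.455], [1.0, -0.001, -0.002], [-0.001, 0.455, -0.89]]
ft_force: [-1.9, -1.8, 4.5]
grip_width: 0.0107
gripper_force: 76.3
```

Run:
```python
from rig import env, viewer
from h import *
s=env.observe(); print(s["time_s"],s["position"],s["grip_width"],s["gripper_force"],s["ft_force"],s["wrist_torque"])
g=viewer.get_image("side"); cv2.imwrite("pics/side1.png",g["frame"][220:480,150:470,::-1].repeat(2,0).repeat(2,1))
```

```text
5.8 [0.41613144 0.33360577 0.05397668] 0.01072361555871693 76.27315300686206 [-1.9152505  -1.77561132  4.53973617] [-0.21225544  0.05100761 -0.12619749]
```

View pics/side1.png

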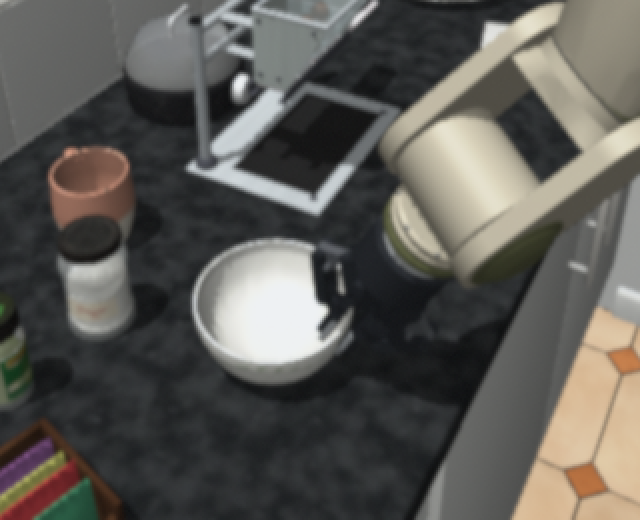

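The bowl is held at its near rim (crop about (335,290)), with a 10.7 mm opening and 76 N of grip.

>>> {"method": "move_arm", "body": {"motion": [[[0, 0.05, -0.09], [0, 0, 0]], [[0, 0.09, -0.18], [0, 0, 0]], [[0, 0.1, -0.2], [0, 0, 0]], [[0, 0.1, -0.2], [0, 0, 0]], [[-0.1, 0.07, -0.13], [0, 0, 0]], [[-0.2, 0, 0], [0, 0, 0]], [[-0.35, 0, 0], [0, 0, 0]], [[-0.4, 0, 0], [0, 0, 0]], [[-0.4, 0, 0], [0, 0, 0]], [[-0.4, 0, 0], [0, 0, 0]], [[-0.4, 0, 0], [0, 0, 0]], [[-0.4, 0, 0], [0, 0, 0]], [[-0.4, 0, 0], [0, 0, 0]], [[-0.4, 0, 0], [0, 0, 0]], [[-0.4, 0, 0], [0, 0, 0]], [[-0.4, 0, 0], [0, 0, 0]], [[-0.4, 0, 0], [0, 0, 0]], [[-0.35, 0, 0], [0, 0, 0]], [[-0.2, 0, 0], [0, 0, 0]], [[-0.1, 0, 0], [0, 0, 0]]]}}

```text
time_s: 7.85
position: [0.4151, 0.0672, 0.0987]
tool_rot: [[0.004, 0.891, 0.454], [1.0, -0.003, -0.003], [-0.002, 0.454, -0.891]]
ft_force: [-0.1, 0.4, -2.7]
grip_width: 0.0107
gripper_force: 76.4
```

Run:
```python
from rig import env, viewer
from h import *
s=env.observe(); p,R=s["position"],s["tool_rot"]; print(s["time_s"],p,s["q"],s["grip_width"],s["gripper_force"],s["ft_force"]);print(R)
g=viewer.get_image("side"); cv2.imwrite("pics/side2.png",g["frame"][150:410,180:500,::-1].repeat(2,0).repeat(2,1))
P=cloud(g); F=g["frame"].astype(int); m=(F.min(2)>130)&(P[...,1]<.17)&(P[...,1]>-.02)&(P[...,0]>.37)&(P[...,0]<.56)&(P[...,2]>.04)&(P[...,2]<.13)
q=P[m]; print(m.sum(),q.min(0),q.max(0))
for y in np.arange(0,.15,.025):
  r=q[abs(q[:,1]-y)<.012]; print(y,r[:,2].max() if len(r) else None)
for x in np.arange(.42,.57,.025):
  r=q[abs(q[:,0]-x)<.012]; print(x,r[:,2].max() if len(r) else None, r[:,1].min() if len(r) else None, r[:,1].max() if len(r) else None)
```

```text
7.85 [0.41506604 0.06721441 0.09868964] [ -9.49846626  15.48652938 124.4411019   17.33296075  13.96185712
 -25.17736036] 0.010697033821058912 76.36997683594103 [-0.09214008  0.40696713 -2.71108737]
[[ 0.00373311  0.89089121  0.45420141]
 [ 0.99999177 -0.00260285 -0.00311365]
 [-0.00159171  0.45420929 -0.89089359]]
1961 [ 0.40694163 -0.00766341  0.04878566] [0.55685131 0.14647163 0.11449602]
0.0 0.11297147928047713
0.025 0.11150627541706803
0.05 0.1097267848477933
0.07500000000000001 0.11449601881276594
0.1 0.1118564582689513
0.125 0.11029351320976521
0.42 0.11449601881276594 0.03563566574233734 0.12504104117091397
0.445 0.10982484765158729 0.0074462677784770115 0.14105475607737572
0.47000000000000003 0.11283820982740334 -0.006281125699125756 0.14647162990875995
0.49500000000000005 0.11297147928047713 -0.007663412137007941 0.14523544006716782
0.52 0.11150627541706803 -0.003427923525246346 0.1391876496236335
0.5450000000000002 0.1118564582689513 0.01387151787150498 0.12070423515610662
```

View pics/side2.png

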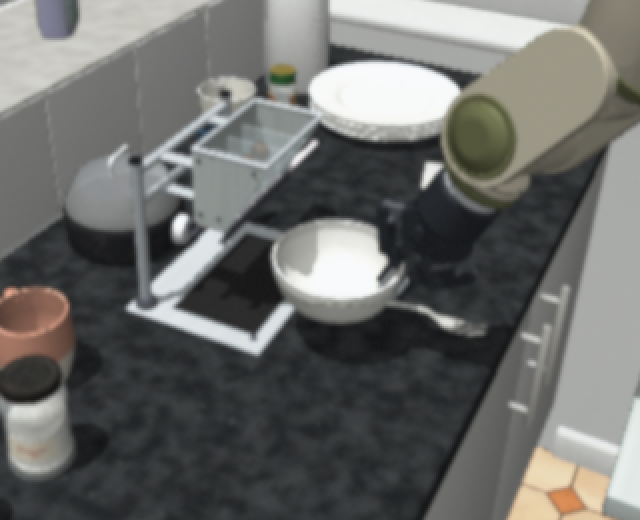

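Carried level: the bowl (crop (340,265)) is at (0.482, 0.070), with its rim at 0.112 m. Next it goes in under the outlet.

>>> {"method": "move_arm", "body": {"motion": [[[0.01, 0.01, 0.2], [0, 0, 0]], [[0.01, 0.01, 0.19], [0, 0, 0]], [[0.01, 0.01, 0.2], [0, 0, 0]], [[0, 0.09, 0.05], [0, 0, 0]], [[0, 0.18, 0.09], [0, 0, 0]], [[0, 0.22, 0.115], [0, 0, 0]], [[0, 0.22, 0.115], [0, 0, 0]], [[0, 0.22, 0.115], [0, 0, 0]], [[0, 0.22, 0.115], [0, 0, 0]], [[0, 0.22, 0.115], [0, 0, 0]], [[0, 0.22, 0.115], [0, 0, 0]], [[0, 0.22, 0.115], [0, 0, 0]], [[0, 0.22, 0.115], [0, 0, 0]], [[0, 0.18, 0.09], [0, 0, 0]], [[0, 0.11, 0.05], [0, 0, 0]], [[0, 0.05, 0.03], [0, 0, 0]], [[0, 0, 0], [0, 0, 0]], [[0, 0, 0], [0, 0, 0]]]}}

```text
time_s: 9.7
position: [0.5631, 0.07, 0.0731]
tool_rot: [[0.001, 0.894, 0.449], [1.0, -0.001, -0.0], [0.0, 0.449, -0.894]]
ft_force: [-4.9, -0.1, -9.8]
grip_width: 0.0103
gripper_force: 78.0
```

Run:
```python
from rig import env, viewer
from h import *
s=env.observe(); p,R=s["position"],s["tool_rot"]; print(s["time_s"],p,s["q"],s["grip_width"],s["gripper_force"],s["ft_force"]);print(R)
print(plan(p,R,[.564,.069,.0595],Rt(0,27)))
g=viewer.get_image("side"); np.savez("side3.npz",**g); P=cloud(g); print(P[300:301,270:400:1][0][::10].round(3))
```

```text
9.7 [0.56305254 0.07000222 0.07307647] [ -6.03068702  28.61834831 104.08792016   7.54673945  20.9034635
 -12.40750458] 0.010292642081323107 77.9697872553831 [-4.87636889 -0.08961015 -9.76605463]
[[ 7.68928742e-04  8.93515947e-01  4.49030802e-01]
 [ 9.99999704e-01 -7.00828916e-04 -3.17855036e-04]
 [ 3.06852269e-05  4.49030914e-01 -8.93516221e-01]]
(array([-0.02, -0.1 ,  0.25]), array([-0.04,  0.  , -0.01]))
[[ 0.671  0.114  0.007]
 [ 0.651  0.099  0.004]
 [ 0.602  0.129  0.043]
 [ 0.583  0.116  0.041]
 [ 0.585  0.064  0.005]
 [ 0.563  0.053  0.007]
 [ 0.544  0.036  0.002]
 [ 0.524  0.019 -0.001]
 [ 0.5    0.012  0.003]
 [ 0.477  0.003  0.005]
 [ 0.453 -0.003  0.011]
 [ 0.436 -0.029 -0.001]
 [ 0.414 -0.043 -0.002]]
```

Run:
```python
from h import *
g=np.load("side3.npz"); cv2.imwrite("pics/side3.png",cv2.resize(g["frame"][180:330,220:420,::-1],None,fx=4,fy=4,interpolation=cv2.INTER_CUBIC))
```

```text
(no output)
```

View pics/side3.png

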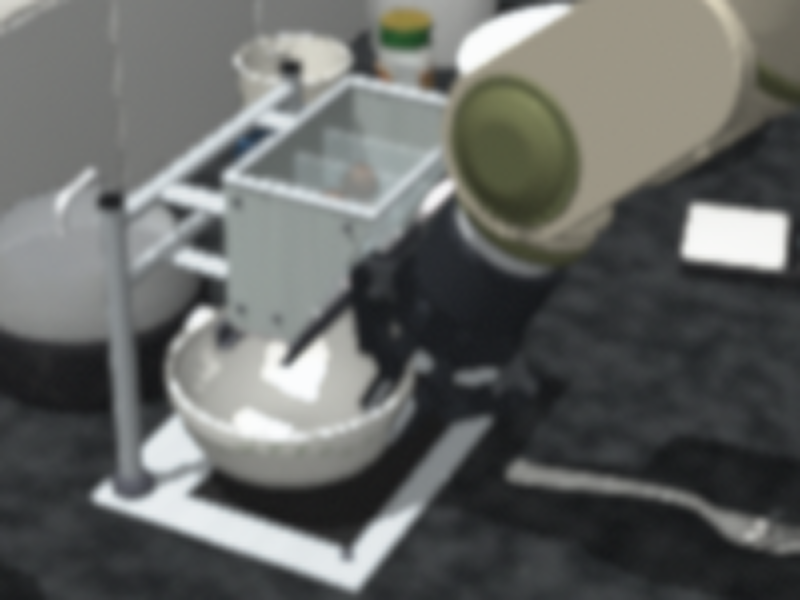

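The bowl sits below the outlet with no wedge visible, but the wrist reads a few newtons. I'll check the bowl's tilt from depth.

Run:
```python
from h import *
from rig import env
g=np.load("side3.npz"); P=cloud(g); F=g["frame"].astype(int)
def at(u,v): # crop px
    return P[int(180+v/4),int(220+u/4)].round(3)
for n,u,v in(("rim left",172,360),("rim l",185,400),("rim near",240,434),("rim near2",300,442),("rim right",360,425),("rim r",400,395),("bl",185,330),("knuckle",370,290),("wrist",455,170),("wristtip",470,240),("binrim",375,212),("binrimR",440,150),("body",410,260)): print(n,at(u,v))
q=P[240:300,255:330].reshape(-1,3); f=F[240:300,255:330].reshape(-1,3)
m=(f.min(1)>140)&(q[:,2]>.05)&(q[:,2]<.125)&(q[:,0]<.72)&(q[:,1]<.16); q=q[m]
# rim points: outermost from center
r=np.hypot(q[:,0]-.63,q[:,1]-.07); k=q[(r>.066)&(r<.082)]
for b in range(-180,180,30):
    a=np.degrees(np.arctan2(k[:,1]-.07,k[:,0]-.63)); w=k[(a>=b)&(a<b+30)]
    if len(w)>3: print(b,len(w),w[:,2].max())
print(env.observe()["ft_force"],env.observe()["wrist_torque"])
```

```text
rim left [0.694 0.104 0.082]
rim l [0.665 0.134 0.081]
rim near [0.618 0.146 0.082]
rim near2 [0.587 0.131 0.078]
rim right [0.563 0.104 0.081]
rim r [0.557 0.067 0.083]
bl [0.742 0.023 0.045]
knuckle [0.573 0.076 0.155]
wrist [0.5   0.122 0.273]
wristtip [0.501 0.098 0.219]
binrim [0.554 0.107 0.225]
binrimR [0.557 0.022 0.225]
body [0.548 0.076 0.181]
-120 4 0.06944752290728451
-90 28 0.0719412451927971
-60 9 0.06191288249054927
-30 51 0.0871383371823865
0 34 0.08463077590703372
30 22 0.08321165687618692
60 63 0.08364621432092012
90 74 0.08438606568359941
120 54 0.08435414006039121
150 25 0.08533299834138297
[ -5.1438859    0.14699385 -10.20485881] [-0.00186489  1.45097495  0.10018724]
```

The rim is level at about 0.084 m, and the contact force points down and back, so lowering will relieve it.

>>> {"method": "move_arm", "body": {"motion": [[[0, -0.02, 0.04], [0, 0, 0]], [[0, -0.02, 0.05], [0, 0, 0]], [[0, -0.02, 0.05], [0, 0, 0]], [[0, -0.03, 0.05], [0, 0, 0]], [[0, -0.02, 0.03], [0, 0, 0]], [[0, 0, 0], [0, 0, 0]], [[0, 0, 0], [0, 0, 0]]]}}

```text
time_s: 10.45
position: [0.565, 0.0697, 0.0622]
tool_rot: [[0.001, 0.891, 0.454], [1.0, -0.001, -0.001], [-0.0, 0.454, -0.891]]
ft_force: [-0.7, -0.2, -1.9]
grip_width: 0.0107
gripper_force: 78.0
```

>>> {"method": "move_arm", "body": {"motion": [[[0, -0.01, 0.03], [0, 0, 0]], [[0, -0.01, 0.02], [0, 0, 0]], [[0, 0, 0], [0, 0, 0]], [[0, 0, 0], [0, 0, 0]]]}}

```text
time_s: 10.85
position: [0.5653, 0.0697, 0.0602]
tool_rot: [[0.001, 0.891, 0.455], [1.0, -0.001, -0.001], [-0.001, 0.455, -0.891]]
ft_force: [-3.9, -1.1, 5.3]
grip_width: 0.0104
gripper_force: 78.9
```

>>> {"method": "move_arm", "body": {"motion": [[[0, 0, 0], [0, 0, 0]], [[0, 0, 0], [0, 0, 0]], [[0, 0, 0], [0, 0, 0]], [[0, 0, 0], [0, 0, 0]]], "claw": 0.72}}

```text
time_s: 11.25
position: [0.5652, 0.0698, 0.0594]
tool_rot: [[0.001, 0.891, 0.454], [1.0, -0.001, -0.001], [-0.0, 0.454, -0.891]]
ft_force: [-0.0, 0.2, -0.5]
grip_width: 0.0237
gripper_force: 0.0
```

>>> {"method": "move_arm", "body": {"motion": [[[0, 0, 0], [0.3, 0, 0]], [[0, 0, 0], [0.3, 0, 0]], [[0, 0, 0], [0, 0, 0]]]}}

```text
time_s: 11.55
position: [0.5637, 0.0699, 0.0584]
tool_rot: [[0.001, 0.928, 0.372], [1.0, -0.001, -0.0], [-0.0, 0.372, -0.928]]
ft_force: [-2.5, -0.7, -4.2]
grip_width: 0.0235
gripper_force: 0.7
```

Wrong sign for the lean; I'll turn it the other way.

>>> {"method": "move_arm", "body": {"motion": [[[0, 0, 0], [-0.3, 0, 0]], [[0, 0, 0], [-0.3, 0, 0]], [[0, 0, 0], [-0.3, 0, 0]], [[0, 0, 0], [-0.3, 0, 0]], [[0, 0, 0], [-0.1, 0, 0]], [[0, 0, 0], [0, 0, 0]]]}}

```text
time_s: 12.15
position: [0.5658, 0.0696, 0.0608]
tool_rot: [[0.001, 0.844, 0.536], [1.0, -0.001, -0.0], [0.0, 0.536, -0.844]]
ft_force: [-0.6, -0.1, 0.6]
grip_width: 0.0238
gripper_force: 0.0
```

>>> {"method": "move_arm", "body": {"motion": [[[0, 0, -0.1], [0, 0, 0]], [[0, 0, -0.15], [0, 0, 0]], [[0, 0, -0.2], [0, 0, 0]], [[0, 0, -0.2], [0, 0, 0]], [[0, 0, -0.2], [0, 0, 0]], [[0, -0.1, -0.25], [0, 0, 0]], [[0, -0.2, -0.25], [0, 0, 0]], [[0, -0.2, -0.25], [0, 0, 0]], [[0, -0.2, -0.25], [0, 0, 0]], [[0, -0.1, -0.2], [0, 0, 0]], [[0, 0, 0], [0, 0, 0]]]}}

```text
time_s: 13.25
position: [0.4763, 0.0697, 0.1269]
tool_rot: [[0.001, 0.844, 0.537], [1.0, -0.001, -0.0], [0.0, 0.537, -0.844]]
ft_force: [-0.2, -0.0, 0.4]
grip_width: 0.0237
gripper_force: 0.0
```

Run:
```python
from rig import env, viewer
from h import *
s=env.observe(); p,R=s["position"],s["tool_rot"]; print(s["time_s"],p,s["q"].round(1),s["ft_force"])
g=viewer.get_image("side"); P=cloud(g); F=g["frame"].astype(int)
q=P.reshape(-1,3); f=F.reshape(-1,3)
m=(f.min(1)>130)&(q[:,2]>.066)&(q[:,2]<.085)&(abs(q[:,0]-.63)<.1)&(abs(q[:,1]-.07)<.1); k=q[m]; print(m.sum(),k.min(0),k.max(0),circ(k[:,:2]))
g2=viewer.get_image("top")
a=cv2.resize(g["frame"][180:330,220:420,::-1],(800,600),interpolation=cv2.INTER_CUBIC); cv2.imwrite("pics/side4.png",cv2.resize(a,(400,300)).copy())
```

```text
13.25 [0.47629699 0.06973511 0.12690392] [ -8.   16.2 117.2  16.8  15.  -23. ] [-0.22592881 -0.0359738   0.38662872]
188 [ 0.5573818  -0.00602967  0.06600707] [0.70685676 0.1465159  0.07386556] (array([0.631739  , 0.07150234]), np.float64(0.07331883059418823))
```

View pics/side4.png

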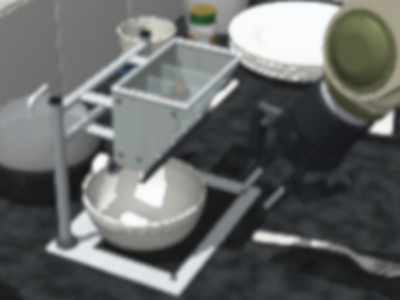

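The bowl stands at (0.632, 0.071), within 2 mm of the drop point (crop (145,200)). Now the gate.

>>> {"method": "move_arm", "body": {"motion": [[[-0.1, 0, -0.15], [0.34, 0, 0]], [[-0.2, 0, -0.25], [0.34, 0, 0]], [[-0.34, 0, -0.25], [0.34, 0, 0]], [[-0.34, 0, -0.25], [0.34, 0, 0]], [[-0.34, 0, -0.25], [0.34, 0, 0]], [[-0.34, 0, -0.25], [0.34, 0, 0]], [[-0.34, 0, -0.25], [0.34, 0, 0]], [[-0.34, 0, -0.25], [0.34, 0, 0]], [[-0.34, 0, -0.25], [0.34, 0, -0.05]], [[-0.34, 0, -0.25], [0.34, 0, -0.05]], [[-0.34, 0, -0.25], [0.34, 0, -0.05]], [[-0.3, 0, -0.25], [0.31, 0, -0.03]], [[0, 0, 0], [0, 0, 0]]], "claw": 0.25}}

```text
time_s: 14.65
position: [0.4375, -0.1152, 0.2638]
tool_rot: [[-0.023, 1.0, 0.002], [1.0, 0.023, -0.004], [-0.004, 0.002, -1.0]]
ft_force: [0.5, -0.5, -1.4]
grip_width: 0.0642
gripper_force: 0.0
```

Run:
```python
from rig import env, viewer
from h import *
s=env.observe(); p,R=s["position"],s["tool_rot"]; print(s["time_s"],p,s["q"].round(1),s["grip_width"])
T=Rt(1.4,0); print(plan(p,R,[.636,-.116,.27],T)); print(plan(np.array([.636,-.116,.27]),T,[.636,-.116,.150]))
```

```text
14.65 [ 0.43752328 -0.1151649   0.26377297] [-29.7  11.2  87.2  -0.1  81.5 -31. ] 0.06422874715796698
(array([-0.11,  3.97, -0.12]), array([ 0.01,  0.03, -0.01]))
(array([0. , 0. , 2.4]), None)
```

>>> {"method": "move_arm", "body": {"motion": [[[-0.01, 0.15, -0.01], [0, 0.03, 0]], [[-0.01, 0.3, -0.01], [0, 0, 0]], [[-0.01, 0.37, -0.01], [0, 0, 0]], [[-0.01, 0.37, -0.01], [0, 0, 0]], [[-0.01, 0.37, -0.01], [0, 0, 0]], [[-0.01, 0.37, -0.01], [0, 0, 0]], [[-0.01, 0.37, -0.01], [0, 0, 0]], [[-0.01, 0.37, -0.01], [0, 0, 0]], [[-0.01, 0.37, -0.01], [0, 0, 0]], [[-0.01, 0.37, -0.01], [0, 0, 0]], [[-0.01, 0.35, -0.01], [0, 0, 0]], [[0, 0.2, 0], [0, 0, 0]], [[0, 0, 0.2], [0, 0, 0]], [[0, 0, 0.4], [0, 0, 0]], [[0, 0, 0.45], [0, 0, 0]], [[0, 0, 0.45], [0, 0, 0]], [[0, 0, 0.45], [0, 0, 0]], [[0, 0, 0.3], [0, 0, 0]], [[0, 0, 0.13], [0, 0, 0]], [[0, 0, 0], [0, 0, 0]]]}}

```text
time_s: 16.65
position: [0.6335, -0.1132, 0.1484]
tool_rot: [[-0.024, 1.0, -0.002], [1.0, 0.024, 0.003], [0.003, -0.002, -1.0]]
ft_force: [0.4, 0.1, 0.4]
grip_width: 0.0642
gripper_force: 0.0
```

>>> {"method": "move_arm", "body": {"motion": [[[0, 0, 0], [0, 0, 0]], [[0, 0, 0], [0, 0, 0]], [[0, 0, 0], [0, 0, 0]], [[0, 0, 0], [0, 0, 0]], [[0, 0, 0], [0, 0, 0]], [[0, 0, 0], [0, 0, 0]], [[0, 0, 0], [0, 0, 0]]], "claw": 1, "force": 60}}

```text
time_s: 17.35
position: [0.6368, -0.1138, 0.1507]
tool_rot: [[-0.025, 1.0, 0.008], [1.0, 0.025, 0.001], [0.001, 0.008, -1.0]]
ft_force: [16.1, 0.6, -1.2]
grip_width: 0.0152
gripper_force: 60.0
```

Run:
```python
from rig import env, viewer
from h import *
s=env.observe(); p,R=s["position"],s["tool_rot"]; print(s["time_s"],p,s["grip_width"],s["ft_force"])
g=viewer.get_image("top"); P=cloud(g); g0=np.load("top0.npz")
q=P[195:240,350:440].reshape(-1,3); m=(q[:,2]>.115)&(q[:,2]<.132); k=q[m]; print(k.min(0),k.max(0),np.percentile(k[:,1],1))
P0=cloud(g0);q=P0[195:240,350:440].reshape(-1,3); m=(q[:,2]>.115)&(q[:,2]<.132); k=q[m]; print(k.min(0),k.max(0),np.percentile(k[:,1],1))
```

```text
17.35 [ 0.63683099 -0.11384679  0.15069843] 0.015213891164098398 [16.1012011   0.63583583 -1.15211212]
[ 0.6095182  -0.11303727  0.11746986] [ 0.65770986 -0.00945407  0.13085318] -0.10911038140542827
[ 0.60974077 -0.14515317  0.11709428] [ 0.65762487 -0.00930782  0.1319085 ] -0.14482164102849907
```

>>> {"method": "move_arm", "body": {"motion": [[[0, 0.05, 0], [0, 0, 0]], [[0.03, 0, 0], [0, 0, 0]], [[0.03, 0, 0], [0, 0, 0]], [[0, 0, 0], [0, 0, 0]]]}}

```text
time_s: 17.8
position: [0.6369, -0.1132, 0.1507]
tool_rot: [[-0.024, 1.0, 0.002], [1.0, 0.024, -0.003], [-0.003, 0.002, -1.0]]
ft_force: [0.1, -10.5, 3.2]
grip_width: 0.0153
gripper_force: 60.7
```

>>> {"method": "move_arm", "body": {"motion": [[[0.03, 0, 0], [0, 0, 0]], [[0.03, 0, 0], [0, 0, 0]], [[0, 0, 0], [0, 0, 0]]]}}

```text
time_s: 18.1
position: [0.637, -0.1131, 0.1507]
tool_rot: [[-0.022, 1.0, 0.003], [1.0, 0.022, -0.007], [-0.007, 0.003, -1.0]]
ft_force: [0.5, -23.5, 1.4]
grip_width: 0.0151
gripper_force: 60.7
```

The gate is felt to be shut at TCP y = -0.1131. Drawing it about 77 mm.

>>> {"method": "move_arm", "body": {"motion": [[[-0.06, 0, 0], [0, 0, 0]], [[-0.1, 0, 0], [0, 0, 0]], [[-0.1, 0, 0], [0, 0, 0]], [[-0.1, 0, 0], [0, 0, 0]], [[-0.1, 0, 0], [0, 0, 0]], [[-0.1, 0, 0], [0, 0, 0]], [[-0.1, 0, 0], [0, 0, 0]], [[-0.1, 0, 0], [0, 0, 0]], [[-0.1, 0, 0], [0, 0, 0]], [[-0.1, 0, 0], [0, 0, 0]], [[-0.1, 0, 0], [0, 0, 0]], [[-0.1, 0, 0], [0, 0, 0]], [[-0.1, 0, 0], [0, 0, 0]], [[-0.1, 0, 0], [0, 0, 0]], [[-0.1, 0, 0], [0, 0, 0]], [[-0.1, 0, 0], [0, 0, 0]], [[0, 0, 0], [0, 0, 0]], [[0, 0, 0], [0, 0, 0]]]}}

```text
time_s: 19.9
position: [0.6394, -0.1861, 0.1506]
tool_rot: [[-0.025, 1.0, 0.004], [1.0, 0.025, 0.0], [0.0, 0.004, -1.0]]
ft_force: [4.3, -1.8, 5.5]
grip_width: 0.015
gripper_force: 60.9
```

>>> {"method": "move_arm", "body": {"motion": [[[-0.04, 0, 0], [0, 0, 0]], [[-0.04, 0, 0], [0, 0, 0]], [[0, 0, 0], [0, 0, 0]], [[0, 0, 0], [0, 0, 0]]]}}

```text
time_s: 20.3
position: [0.6395, -0.1895, 0.1506]
tool_rot: [[-0.025, 1.0, 0.003], [1.0, 0.025, 0.001], [0.001, 0.004, -1.0]]
ft_force: [5.2, 1.5, 6.1]
grip_width: 0.0155
gripper_force: 61.0
```

Run:
```python
from rig import env, viewer
from h import *
s=env.observe(); p=s["position"]; print(s["time_s"],p,s["grip_width"],s["ft_force"])
g=viewer.get_image("side"); t=viewer.get_image("top")
r=lambda i,a,b,c,d:cv2.resize(i["frame"][a:b,c:d,::-1],(390,480),interpolation=cv2.INTER_CUBIC)
cv2.imwrite("pics/gate.png",np.hstack([r(g,180,330,230,352),r(t,170,280,270,359)]))
```

```text
20.3 [ 0.63947157 -0.18954951  0.1505722 ] 0.015477167766724665 [5.20999827 1.51422802 6.06788991]
```

View pics/gate.png

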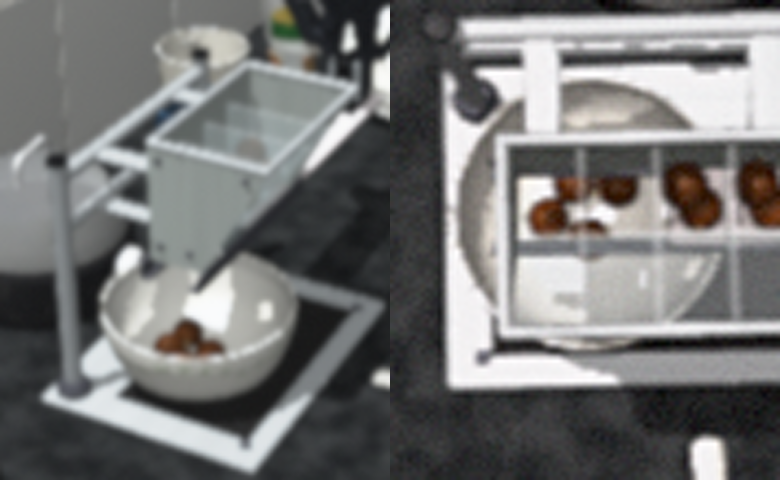

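Four nuts lie in the bowl: left half (190,340), right half (547,215), (618,190), (573,187) and (590,232). Compartments 3 and 4 are still full at (690,195) and (758,195). Shutting the gate now.

>>> {"method": "move_arm", "body": {"motion": [[[0.05, 0, 0], [0, 0, 0]], [[0.1, 0, 0], [0, 0, 0]], [[0.1, 0, 0], [0, 0, 0]], [[0.1, 0, 0], [0, 0, 0]], [[0.1, 0, 0], [0, 0, 0]], [[0.1, 0, 0], [0, 0, 0]], [[0.1, 0, 0], [0, 0, 0]], [[0.1, 0, 0], [0, 0, 0]], [[0.1, 0, 0], [0, 0, 0]], [[0.1, 0, 0], [0, 0, 0]], [[0.1, 0, 0], [0, 0, 0]], [[0.1, 0, 0], [0, 0, 0]], [[0.1, 0, 0], [0, 0, 0]], [[0.1, 0, 0], [0, 0, 0]], [[0.1, 0, 0], [0, 0, 0]], [[0.1, 0, 0], [0, 0, 0]], [[0.06, 0, 0], [0, 0, 0]], [[0.04, 0, 0], [0, 0, 0]], [[0, 0, 0], [0, 0, 0]], [[0, 0, 0], [0, 0, 0]]]}}

```text
time_s: 22.4
position: [0.637, -0.113, 0.1507]
tool_rot: [[-0.022, 1.0, 0.003], [1.0, 0.022, -0.008], [-0.008, 0.003, -1.0]]
ft_force: [0.5, -26.1, 3.1]
grip_width: 0.0155
gripper_force: 61.0
```

>>> {"method": "move_arm", "body": {"motion": [[[-0.05, 0, 0], [0, 0, 0]], [[-0.04, 0, 0], [0, 0, 0]], [[0, 0, 0], [0, 0, 0]]]}}

```text
time_s: 22.7
position: [0.637, -0.1132, 0.1506]
tool_rot: [[-0.024, 1.0, 0.002], [1.0, 0.024, -0.001], [-0.001, 0.002, -1.0]]
ft_force: [0.8, -5.8, 4.8]
grip_width: 0.0155
gripper_force: 61.1
```

>>> {"method": "move_arm", "body": {"motion": [[[0, 0, 0], [0, 0, 0]], [[0, 0, 0], [0, 0, 0]], [[0, 0, 0], [0, 0, 0]], [[0, 0, 0], [0, 0, 0]], [[0, 0, -0.1], [0, 0, 0]], [[0, 0, -0.3], [0, 0, 0]], [[0, 0, -0.4], [0, 0, 0]], [[0, 0, -0.4], [0, 0, 0]], [[0, 0, -0.4], [0, 0, 0]], [[0, 0, -0.4], [0, 0, 0]], [[0, 0, -0.3], [0, 0, 0]], [[0, 0, -0.1], [0, 0, 0]], [[0, 0, 0], [0, 0, 0]]], "claw": 0.35}}

```text
time_s: 24.0
position: [0.6367, -0.112, 0.2701]
tool_rot: [[-0.024, 1.0, 0.001], [1.0, 0.024, 0.002], [0.002, 0.001, -1.0]]
ft_force: [-1.3, -0.4, -0.6]
grip_width: 0.0557
gripper_force: 0.0
```

Run:
```python
from rig import env, viewer
from h import *
s=env.observe(); p,R=s["position"],s["tool_rot"]; print(s["time_s"],p,s["grip_width"],s["ft_force"])
g=viewer.get_image("side"); P=cloud(g); F=g["frame"].astype(int)
q=P.reshape(-1,3); f=F.reshape(-1,3)
m=(f.min(1)>130)&(q[:,2]>.066)&(q[:,2]<.085)&(abs(q[:,0]-.63)<.1)&(abs(q[:,1]-.07)<.1); k=q[m]; print(m.sum(),k.min(0),k.max(0),circ(k[:,:2]))
T=Rt(0,33)
print(plan(p,R,[.4375,-.115,.265],Rt(1.4,0)), plan(np.array([.476,.071,.127]),T,[.5647,.071,.060]))
```

```text
24.0 [ 0.63666791 -0.11195359  0.27013074] 0.055672099723151965 [-1.3039747  -0.37966777 -0.58999815]
207 [ 0.55822178 -0.0034408   0.06611398] [0.70698375 0.14739829 0.07328355] (array([0.63226826, 0.07234449]), np.float64(0.07324891007247464))
(array([ 0.04, -3.98,  0.1 ]), array([ 0.01, -0.01, -0.  ])) (array([0.  , 0.76, 2.09]), None)
```

>>> {"method": "move_arm", "body": {"motion": [[[0, -0.15, 0], [0, 0, 0]], [[0, -0.3, 0.01], [0, 0, 0]], [[0, -0.4, 0.01], [0, 0, 0]], [[0, -0.4, 0.01], [0, 0, 0]], [[0, -0.4, 0.01], [0, 0, 0]], [[0, -0.4, 0.01], [0, 0, 0]], [[0, -0.4, 0.01], [0, 0, 0]], [[0, -0.4, 0.01], [0, 0, 0]], [[0, -0.4, 0.01], [0, 0, 0]], [[0, -0.4, 0.01], [0, 0, 0]], [[0, -0.2, 0], [0, 0, 0]], [[0, -0.1, 0], [0, 0, 0]]], "claw": 0.62}}

```text
time_s: 25.25
position: [0.4383, -0.1166, 0.2649]
tool_rot: [[-0.024, 1.0, -0.0], [1.0, 0.024, 0.002], [0.002, 0.0, -1.0]]
ft_force: [-0.0, 0.3, 0.4]
grip_width: 0.0327
gripper_force: 0.0
```

>>> {"method": "move_arm", "body": {"motion": [[[0.15, 0, 0.15], [-0.3, 0, 0.03]], [[0.3, 0, 0.25], [-0.34, 0, 0.05]], [[0.34, 0, 0.25], [-0.34, 0, 0.05]], [[0.34, 0, 0.25], [-0.34, 0, 0.05]], [[0.34, 0, 0.25], [-0.34, 0, 0]], [[0.34, 0, 0.25], [-0.34, 0, 0]], [[0.34, 0, 0.25], [-0.34, 0, 0]], [[0.34, 0, 0.25], [-0.34, 0, 0]], [[0.34, 0, 0.25], [-0.34, 0, 0]], [[0.34, 0, 0.25], [-0.34, 0, 0]], [[0.34, 0, 0.25], [-0.34, 0, 0]], [[0.2, 0, 0.15], [-0.34, 0, 0]], [[0, 0, 0], [0, 0, 0]], [[0, 0, 0], [0, 0, 0]]]}}

```text
time_s: 26.65
position: [0.4737, 0.0692, 0.1319]
tool_rot: [[0.0, 0.846, 0.534], [1.0, -0.002, 0.004], [0.004, 0.534, -0.846]]
ft_force: [0.3, -0.4, 0.5]
grip_width: 0.0326
gripper_force: 0.0
```

Run:
```python
from rig import env
from h import *
s=env.observe(); p,R=s["position"],s["tool_rot"]; print(s["time_s"],p,R[:,2],s["q"].round(1),s["grip_width"],s["ft_force"])
T=Rt(0,32.4); goal=np.array([.5655,.071,.060]); mid=goal-T[:,2]*.055
print(mid,plan(p,R,mid,T),plan(mid,T,goal))
```

```text
26.65 [0.47373181 0.06922802 0.13192149] [ 0.53393227  0.00373161 -0.84551901] [ -8.3  15.4 117.1  16.8  16.3 -23. ] 0.032565485869114244 [ 0.33328583 -0.41369146  0.49118985]
[0.53602953 0.071      0.10643804] (array([0.03, 0.78, 1.1 ]), array([-0.02, -0.03, -0.02])) (array([ 0. , -0. ,  1.1]), None)
```

>>> {"method": "move_arm", "body": {"motion": [[[0.03, 0.13, 0.2], [0, 0, 0]], [[0, 0.15, 0.2], [0, 0, 0]], [[0, 0.15, 0.2], [0, 0, 0]], [[0, 0.15, 0.2], [0, 0, 0]], [[0, 0.12, 0.2], [0, 0, 0]], [[0, 0.08, 0.1], [0, 0, 0]], [[0, 0, 0.1], [0, 0, 0]], [[0, 0, 0.2], [0, 0, 0]], [[0, 0, 0.2], [0, 0, 0]], [[0, 0, 0.2], [0, 0, 0]], [[0, 0, 0.2], [0, 0, 0]], [[0, 0, 0.1], [0, 0, 0]], [[0, 0, 0.1], [0.2, 0, 0]], [[0, 0, 0], [0.2, 0, 0]], [[0, 0, 0], [0, 0, 0]], [[0, 0, 0], [0, 0, 0]]]}}

```text
time_s: 28.25
position: [0.5652, 0.0711, 0.0598]
tool_rot: [[0.001, 0.873, 0.487], [1.0, -0.003, 0.004], [0.005, 0.487, -0.873]]
ft_force: [-0.2, -0.2, 0.5]
grip_width: 0.0324
gripper_force: 0.0
```

Free of contact at a lean of 29°. Closing.

>>> {"method": "move_arm", "body": {"motion": [[[0, 0, 0], [0, 0, 0]], [[0, 0, 0], [0, 0, 0]], [[0, 0, 0], [0, 0, 0]], [[0, 0, 0], [0, 0, 0]], [[0, 0, 0], [0, 0, 0]], [[0, 0, 0], [0, 0, 0]], [[0, 0, 0], [0, 0, 0]], [[0, 0, 0], [0, 0, 0]]], "claw": 1, "force": 80}}

```text
time_s: 29.05
position: [0.5653, 0.071, 0.0599]
tool_rot: [[0.001, 0.873, 0.487], [1.0, -0.003, 0.003], [0.004, 0.487, -0.873]]
ft_force: [-0.9, -0.8, 1.8]
grip_width: 0.0108
gripper_force: 74.3
```

>>> {"method": "move_arm", "body": {"motion": [[[0, 0.01, -0.02], [0, 0, 0]], [[0, 0.02, -0.04], [0, 0, 0]], [[0, 0.02, -0.04], [0, 0, 0]], [[0, 0, 0], [0, 0, 0]], [[0, 0, 0], [0, 0, 0]]]}}

```text
time_s: 29.55
position: [0.5649, 0.071, 0.0653]
tool_rot: [[0.001, 0.874, 0.487], [1.0, -0.003, 0.004], [0.004, 0.487, -0.874]]
ft_force: [-0.2, -0.5, -2.4]
grip_width: 0.0107
gripper_force: 75.0
```

>>> {"method": "move_arm", "body": {"motion": [[[0, 0.01, -0.02], [0, 0, 0]], [[0, -0.04, -0.03], [0, 0, 0]], [[0, -0.09, -0.05], [0, 0, 0]], [[0, -0.13, -0.07], [0, 0, 0]], [[0, -0.175, -0.1], [0, 0, 0]], [[0, -0.175, -0.1], [0, 0, 0]], [[0, -0.175, -0.1], [0, 0, 0]], [[0, -0.175, -0.1], [0, 0, 0]], [[0, -0.175, -0.1], [0, 0, 0]], [[0, -0.175, -0.1], [0, 0, 0]], [[0, -0.175, -0.1], [0, 0, 0]], [[0, -0.175, -0.1], [0, 0, 0]], [[0, -0.13, -0.07], [0, 0, 0]], [[0, -0.07, -0.04], [0, 0, 0]], [[0, -0.03, -0.02], [0, 0, 0]], [[0, 0, 0], [0, 0, 0]]]}}

```text
time_s: 31.15
position: [0.4594, 0.0699, 0.0758]
tool_rot: [[-0.001, 0.878, 0.478], [1.0, -0.003, 0.008], [0.008, 0.478, -0.878]]
ft_force: [0.2, -0.2, -2.6]
grip_width: 0.0111
gripper_force: 75.1
```

Run:
```python
from rig import env, viewer
from h import *
s=env.observe(); p,R=s["position"],s["tool_rot"]; print(s["time_s"],p,s["q"].round(1),s["grip_width"],s["gripper_force"],s["ft_force"])
print(plan(p,R,[.45,.05,.105]), plan(np.array([.45,.05,.105]),R,[.407,-.327,.105]))
g=viewer.get_image("side"); cv2.imwrite("pics/carry.png",cv2.resize(g["frame"][180:380,240:480,::-1],None,fx=2,fy=2))
```

```text
31.15 [0.45943076 0.06988361 0.07578777] [ -8.4  21.9 120.8  26.3  10.  -33.1] 0.01114472217582094 75.07228890666738 [ 0.1925627  -0.20048493 -2.6392128 ]
(array([-0.39,  0.11, -0.61]), None) (array([-7.54, -0.73, -0.47]), None)
```

View pics/carry.png

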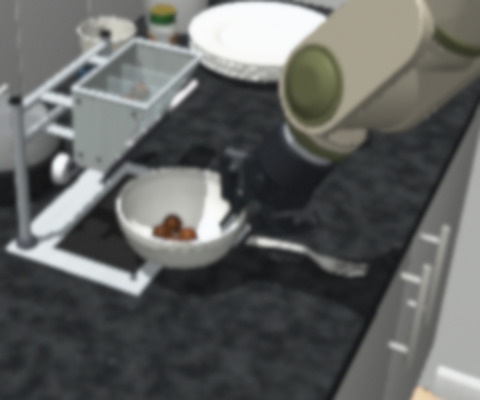

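The bowl is out with the nuts in it (170,225), and q5 is at its lower limit. I'll lift and lean less to leave that limit, then head for the scale.

>>> {"method": "move_arm", "body": {"motion": [[[-0.03, 0.06, -0.11], [0.08, 0, 0]], [[-0.08, 0.06, -0.11], [0.08, 0, 0]], [[-0.14, 0.06, -0.11], [0.08, 0, 0]], [[-0.2, 0.06, -0.11], [0, 0, 0]], [[-0.26, 0.06, -0.11], [0, 0, 0]], [[-0.3, 0, 0], [0, 0, 0]], [[-0.3, 0, 0], [0, 0, 0]], [[-0.3, 0, 0], [0, 0, 0]], [[-0.3, 0, 0], [0, 0, 0]], [[-0.3, 0, 0], [0, 0, 0]], [[-0.25, 0, 0], [0, 0, 0]], [[-0.15, 0, 0], [0, 0, 0]]]}}

```text
time_s: 32.4
position: [0.4605, -0.0619, 0.1059]
tool_rot: [[-0.0, 0.894, 0.449], [1.0, -0.003, 0.007], [0.007, 0.449, -0.894]]
ft_force: [-0.2, -0.4, -2.8]
grip_width: 0.0109
gripper_force: 75.0
```

Run:
```python
from rig import env, viewer
from h import *
s=env.observe(); p,R=s["position"],s["tool_rot"]; print(s["time_s"],p,s["q"].round(1),s["grip_width"],s["gripper_force"],s["ft_force"]);print(R.round(3))
print(plan(p,R,[.407,-.327,.105],Rt(0,28)))
```

```text
32.4 [ 0.46047806 -0.06186303  0.10590246] [-29.4  17.7 117.3  32.3  25.  -56.4] 0.010909653673429696 75.04983226535842 [-0.17201931 -0.40753361 -2.83713794]
[[-0.     0.894  0.449]
 [ 1.    -0.003  0.007]
 [ 0.007  0.449 -0.894]]
(array([-5.3 , -0.95, -0.5 ]), array([-0.17, -0.05, -0.02]))
```

>>> {"method": "move_arm", "body": {"motion": [[[-0.1, -0.02, -0.01], [0, 0, 0]], [[-0.18, -0.04, -0.02], [0, 0, 0]], [[-0.26, -0.05, -0.03], [0, 0, 0]], [[-0.34, -0.06, -0.03], [0, 0, 0]], [[-0.34, -0.06, -0.03], [-0.03, -0.01, 0]], [[-0.34, -0.06, -0.03], [-0.03, -0.01, 0]], [[-0.34, -0.06, -0.03], [-0.03, -0.01, 0]], [[-0.34, -0.06, -0.03], [-0.03, -0.01, 0]], [[-0.34, -0.06, -0.03], [-0.03, -0.01, 0]], [[-0.34, -0.06, -0.03], [-0.03, 0, 0]], [[-0.34, -0.06, -0.03], [0, 0, 0]], [[-0.34, -0.06, -0.03], [0, 0, 0]], [[-0.34, -0.06, -0.03], [0, 0, 0]], [[-0.34, -0.06, -0.03], [0, 0, 0]], [[-0.34, -0.06, -0.03], [0, 0, 0]], [[-0.3, -0.06, -0.03], [0, 0, 0]], [[-0.22, -0.04, -0.02], [0, 0, 0]], [[-0.12, -0.03, -0.01], [0, 0, 0]], [[-0.04, -0.01, 0], [0, 0, 0]], [[0, 0, 0], [0, 0, 0]]]}}

```text
time_s: 34.4
position: [0.4058, -0.3255, 0.1036]
tool_rot: [[0.002, 0.882, 0.47], [1.0, -0.003, 0.001], [0.002, 0.47, -0.882]]
ft_force: [-0.1, -0.7, -2.1]
grip_width: 0.0112
gripper_force: 75.0
```

Run:
```python
from rig import env, viewer
from h import *
s=env.observe(); p,R=s["position"],s["tool_rot"]; print(s["time_s"],p,s["q"].round(1),s["grip_width"],s["gripper_force"],s["ft_force"]);print(R.round(3))
g=viewer.get_image("top"); P=cloud(g); F=g["frame"].astype(int); q=P.reshape(-1,3); f=F.reshape(-1,3)
m=(f.min(1)>120)&(abs(q[:,0]-.474)<.11)&(abs(q[:,1]+.327)<.11)&(q[:,2]>.085)&(q[:,2]<.135)
k=q[m]; print(m.sum(),k.min(0),k.max(0)); 
print(plan(p,R,[.407,-.327,.072],Rt(0,29)))
cv2.imwrite("pics/pre.png",cv2.resize(g["frame"][220:350,400:560,::-1],None,fx=3,fy=3,interpolation=cv2.INTER_CUBIC))
```

```text
34.4 [ 0.4058177  -0.32549962  0.10361838] [-63.6  24.1 105.9  37.9  43.4 -90.1] 0.01119851025649036 75.02053851261735 [-0.14179413 -0.68931315 -2.0507455 ]
[[ 0.002  0.882  0.47 ]
 [ 1.    -0.003  0.001]
 [ 0.002  0.47  -0.882]]
748 [ 0.38707687 -0.39839272  0.08505341] [ 0.54959367 -0.24770638  0.1188856 ]
(array([-0.03, -0.28,  0.57]), array([-0.12, -0.01, -0.02]))
```

View pics/pre.png

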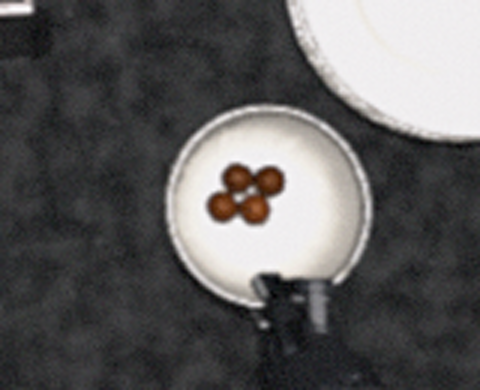

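The bowl hangs over the scale with all four nuts inside, at (237,178), (269,181), (222,206) and (256,209). It is centred near (0.4745, -0.323) and clear of the plate.

>>> {"method": "move_arm", "body": {"motion": [[[-0.02, -0.02, 0.04], [-0.03, 0, 0]], [[-0.02, -0.04, 0.08], [-0.03, 0, 0]], [[-0.02, -0.05, 0.1], [-0.03, 0, 0]], [[0, -0.05, 0.1], [-0.03, 0, 0]], [[0, -0.05, 0.1], [0, 0, 0]], [[0, -0.04, 0.08], [0, 0, 0]], [[0, -0.02, 0.05], [0, 0, 0]], [[0, 0, 0], [0, 0, 0]], [[0, 0, 0], [0, 0, 0]]]}}

```text
time_s: 35.35
position: [0.4073, -0.3287, 0.0732]
tool_rot: [[0.002, 0.874, 0.485], [1.0, -0.002, 0.001], [0.002, 0.485, -0.874]]
ft_force: [-0.5, -0.2, -2.7]
grip_width: 0.011
gripper_force: 75.1
```

>>> {"method": "move_arm", "body": {"motion": [[[0, -0.01, 0.02], [0, 0, 0]], [[0, -0.01, 0.02], [0, 0, 0]], [[0, 0, 0], [0, 0, 0]], [[0, 0, 0], [0, 0, 0]]]}}

```text
time_s: 35.75
position: [0.4074, -0.3287, 0.0709]
tool_rot: [[0.002, 0.874, 0.485], [1.0, -0.003, 0.001], [0.002, 0.485, -0.874]]
ft_force: [0.5, -0.0, -2.4]
grip_width: 0.0107
gripper_force: 75.1
```

>>> {"method": "move_arm", "body": {"motion": [[[0, -0.01, 0.02], [0, 0, 0]], [[0, -0.01, 0.02], [0, 0, 0]], [[0, 0, 0], [0, 0, 0]], [[0, 0, 0], [0, 0, 0]]]}}

```text
time_s: 36.15
position: [0.4075, -0.3292, 0.0694]
tool_rot: [[0.002, 0.874, 0.486], [1.0, -0.002, -0.001], [0.001, 0.486, -0.874]]
ft_force: [-5.9, -0.1, 7.5]
grip_width: 0.011
gripper_force: 75.6
```

Contact. Releasing and withdrawing along the fingers.

>>> {"method": "move_arm", "body": {"motion": [[[0, 0, 0], [0, 0, 0]], [[0, 0, 0], [0, 0, 0]], [[0, 0, 0], [0, 0, 0]], [[0, 0, 0], [0, 0, 0]], [[0, 0, 0], [0, 0, 0]]], "claw": 0.55}}

```text
time_s: 36.65
position: [0.4075, -0.3287, 0.0686]
tool_rot: [[0.002, 0.874, 0.485], [1.0, -0.003, 0.001], [0.002, 0.485, -0.874]]
ft_force: [0.2, 0.1, -0.7]
grip_width: 0.0385
gripper_force: 0.0
```

>>> {"method": "move_arm", "body": {"motion": [[[0, 0, -0.1], [0, 0, 0]], [[0, 0, -0.2], [0, 0, 0]], [[0, 0, -0.2], [0, 0, 0]], [[0, 0, -0.2], [0, 0, 0]], [[0, 0, -0.3], [0, 0, 0]], [[0, 0, -0.3], [0, 0, 0]], [[0, 0, -0.3], [0, 0, 0]], [[0, 0, -0.3], [0, 0, 0]], [[0, 0, -0.2], [0, 0, 0]], [[0, 0, -0.1], [0, 0, 0]], [[0, 0, 0], [0, 0, 0]]]}}

```text
time_s: 37.75
position: [0.3538, -0.3289, 0.1654]
tool_rot: [[0.002, 0.874, 0.486], [1.0, -0.002, -0.0], [0.001, 0.486, -0.874]]
ft_force: [0.8, -1.5, -0.4]
grip_width: 0.0387
gripper_force: 0.0
```

Run:
```python
from rig import env, viewer
from h import *
s=env.observe(); print(s["time_s"],s["position"],s["q"].round(1),s["ft_force"])
g=viewer.get_image("top"); P=cloud(g); F=g["frame"].astype(int); q=P.reshape(-1,3); f=F.reshape(-1,3)
m=(f.min(1)>120)&(abs(q[:,0]-.474)<.11)&(abs(q[:,1]+.327)<.11)&(q[:,2]>.075)&(q[:,2]<.1)
k=q[m]; print(m.sum(),k.min(0),k.max(0),circ(k[:,:2]),np.linalg.lstsq(np.c_[k[:,:2],np.ones(len(k))],k[:,2],rcond=None)[0])
q=P[195:240,350:440].reshape(-1,3); m=(q[:,2]>.115)&(q[:,2]<.132); print(np.percentile(q[m][:,1],1),"was -.1448")
cv2.imwrite("pics/end.png",cv2.resize(g["frame"][140:360,260:560,::-1],None,fx=2.6,fy=2.6,interpolation=cv2.INTER_CUBIC))
```

```text
37.75 [ 0.3538437  -0.32893482  0.16535167] [-71.1  15.5 106.2  34.8  53.6 -90.9] [ 0.76712    -1.5444196  -0.43577788]
306 [ 0.40369165 -0.40183988  0.07500294] [ 0.5512713  -0.25166528  0.08580801] (array([ 0.47671382, -0.32636138]), np.float64(0.07328623366110167)) [-0.00583907  0.00175739  0.08226326]
-0.14263559594785216 was -.1448
```

View pics/end.png

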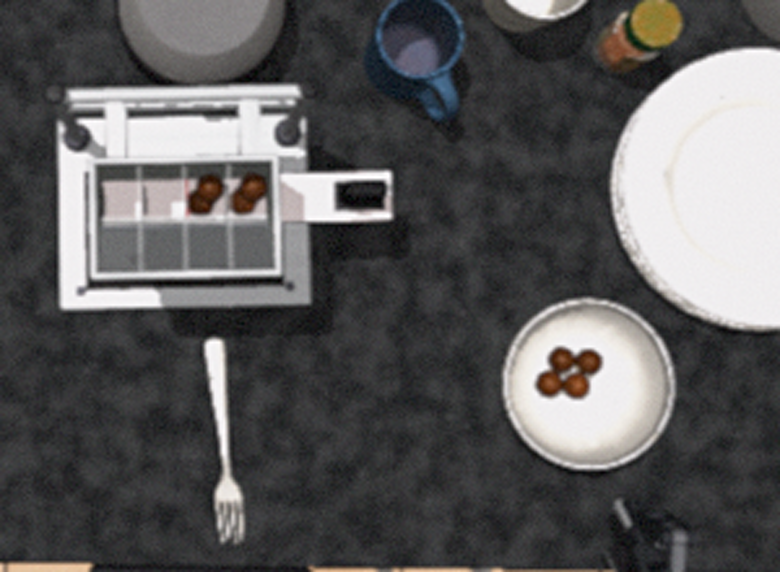

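The bowl stands level on the scale at (0.477, -0.326) with four nuts in it. The gate is shut, and compartments 3 and 4 are still full at (206,195) and (249,195). The gripper is clear.

```bash
python3 -c "
from rig import env
print(env.close_job())"
```

```text
the job is handed in; nothing more can be done
None
```

I handed the job in at about 38 s of 72 s; no verdict came back. The last picture shows the bowl level on the scale, about 7 mm from my measured middle, with the four nuts of compartments 1 and 2 in it, the gate shut, the other four nuts still in the hopper, and the fork and blue mug undisturbed.

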